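# Snap a socket onto a T-handle and nip up a pressure vessel's closure screw

## Task

Take the T-handle out of the blue tool block and push its square drive straight down into the green-banded socket in the same block until the spring ball clicks in and the shoulder bears firmly on the rim (a push of 12 to 22 N, never over 25 N), then lift the socket out on the T-handle. Lower it gently over the hexagon head of the pressure vessel's closure screw, right down onto the flange, turn clockwise seen from above until the screw is snug, and leave the T-handle standing there upright, let go, with the socket still clicked on. Leave the other sockets, the glassware and the other tools where they are.

Things in the scene. Friction and masses are not known exactly. Their poses are not given: they have to be found in the camera images.
- block: blue plastic tool block fixed to the bench, 70 x 220 x 40 mm (x, y, z); origin at the centre of its underside. Along its y in its top: a hole 23 mm wide for the T-handle at y = -80 mm and three socket pockets 29 mm wide at y = -22, 30 and 82 mm, all 25 mm deep (floors 15 mm above the bench). Any of the three sockets may stand in any pocket.
- thandle: bright steel T-handle, 0.32 kg, 114 mm tall, upright in the block, drive down, cross-bar turned within 0.6 rad of the block's x. Origin: centre of the drive's tip; z up the shank. Square drive 12.7 mm across flats (facing x and y), 16 mm long, tip edges bevelled 0.5 mm; collar 22 mm in diameter from z = 16 to 40 mm; shank 14 mm in diameter.
- thandle_bar (a point): centre of the T-handle's cross-bar (16 mm in diameter, 129 mm long over its black end balls), on the shank's axis, 106 mm above the drive's tip and 90 mm above the shoulder; x along the bar, z up. Pinch the bar here from above, a finger on either side of it.
- thandle_shoulder (a point): centre of the T-handle's shoulder (underside of the collar), 16 mm above the drive's tip. The spring ball sits in the drive's +y flat, 8 mm below the shoulder, 2.2 mm proud. Clicked, the ball holds several times the socket's weight.
- socket19_center (a point): the 19 mm socket to use: steel, 28 mm in diameter (29 at its band), 44 mm tall, 0.13 kg, with a GREEN band and rim; this point is its centre, 22 mm above its foot. It stands in a pocket, square hole up, its rim 59 mm above the bench. Axes: z up; the flats of its square hole face x and y, two flats of its hexagon face x.
- socket19_rim (a point): centre of the green socket's rim, mouth of the square hole: 13.7 mm wide, 18 mm deep, a dimple in each wall, so the drive may enter in any of four turns. Entering, the ball meets the rim with the shoulder still 10 mm above it and resists with about 7 to 12 N, then slides at about 2 N and snaps into the dimple in the last mm or so before the shoulder meets the rim.
- socket19_foot (a point): centre of the green-banded socket's lower end, the mouth of its hexagon: 20 mm across the flats, 20 mm deep
- vessel: small yoke-clamped pressure vessel fixed to the bench: round base 116 mm in diameter, steel body 80 mm in diameter, grey yoke bar 122 mm long along its y with its top 100 mm above the bench, pressure gauge on its +x side. Origin at the centre of its underside; the closure screw stands at the middle of the yoke.
- screw_top (a point): centre of the top of the closure screw's hexagon head, 114 mm above the bench; it turns with the screw. The head is 19 mm across the flats, two of them facing this point's x, 11 mm tall, its top 2.5 mm tapered, on a round flange 34 mm in diameter.
- screw_seat (a point): centre of the top face of the screw's flange, 11 mm below the top of the head (103 mm above the bench), where the socket's foot comes to rest
- closure_screw (a joint): how far the closure screw is unscrewed, rad: 0 when snug (a firm stop), positive when loosened (anticlockwise from above). It starts 0.45 to 0.9 rad loose and turns stiffly (about 0.05 N m). The square and the hexagon together have up to 0.2 rad of play.
- socket16: bystander: yellow-banded socket of the same outer size, in another pocket
- socket13: bystander: red-banded socket of the same outer size, in another pocket
- dish_a: bystander: flat glass dish, 90 mm in diameter
- dish_b: bystander: flat glass dish, 90 mm in diameter
- basin: bystander: white porcelain basin, 130 mm in diameter, 45 mm high
- wash_bottle: bystander: clear bottle with a red cap, 64 mm in diameter, 170 mm tall
- spanner: bystander: steel spanner 170 mm long, lying to the robot's right
- glass_rod: bystander: glass rod 160 mm long
Things that resemble listed ones, but are neither listed nor needed, are in the scene too. What is meant by the thandle is not brown or purple, and is the larger of those in its own colour.

How it is judged (in metres and radians):
On the way, in this order (a step that is already met when the one before it is completed fails the run):
1. the drive is pushed home in the green-banded socket while it stands in the block, the shoulder bearing on the rim (gap below 1.5 mm) with a push of more than 10 N (z of socket19_rim in the frame of thandle_shoulder above -0.0015 m and distance between thandle_shoulder and socket19_rim below 0.003 m and contact force between socket19 and block above 10 N and distance of socket19_center from where it was at the start of the episode below 0.01 m), for 0.05 s.
2. the socket is lifted out of the block hanging on the T-handle, not held by the fingers (z of socket19_rim in the frame of thandle_shoulder above -0.0015 m and distance between thandle_shoulder and socket19_rim below 0.003 m and distance of socket19_center from where it was at the start of the episode above 0.035 m and contact force between the fingers and socket19 below 0.5 N), for 0.2 s.
3. the socket, still clicked on, sits down over the closure screw's head (foot within 3 mm of the flange's centre) (z of socket19_rim in the frame of thandle_shoulder above -0.0015 m and distance between thandle_shoulder and socket19_rim below 0.003 m and distance between socket19_foot and screw_seat below 0.003 m and angle between the z axis of socket19_foot and the z axis of screw_seat, either way round below 0.07 rad), for 0.1 s.
4. the screw is turned clockwise until snug (within 0.06 rad) (distance between socket19_foot and screw_seat below 0.003 m and angle between the z axis of socket19_foot and the z axis of screw_seat, either way round below 0.07 rad and value of joint closure_screw below 0.06 rad), for 0.1 s.
At the end, for the whole second after the job is handed in: the green socket is still clicked on the T-handle (gap at the shoulder below 1.5 mm) and down over the screw's head (foot within 3 mm of the flange's centre, upright within 0.07 rad); the screw is snug (within 0.06 rad); the T-handle stands upright (within 0.12 rad), at rest (all of step 4 and z of socket19_rim in the frame of thandle_shoulder above -0.0015 m and distance between thandle_shoulder and socket19_rim below 0.003 m and angle between thandle's own z axis and vertical below 0.12 rad and linear speed of each of thandle, socket19 below 0.02 m/s); the robot touches nothing.
It fails at once if the socket is rammed down into its pocket (more than 25 N) (contact force between socket19 and block above 25 N).
It fails at once if the socket is banged or forced down on the screw or the vessel (more than 60 N while the screw is still loose) (contact force between socket19 and vessel above 60 N and value of joint closure_screw above 0.12 rad).
It fails at once if another socket is disturbed (moved more than 15 mm) (distance of any of socket16, socket13 from where it was at the start of the episode above 0.015 m).
It fails at once if glassware or another tool is disturbed (moved more than 30 mm) (distance of any of dish_a, dish_b, basin, wash_bottle, spanner, glass_rod from where it was at the start of the episode above 0.03 m).
It also fails if it takes over 72 s, if anything falls off the work surface, if the arm or the gripper's body presses on something with over 40 N, if the wrist force passes 120 N, or if a joint passes its speed limit or range.

## Robot

A 6-joint arm with a two-finger parallel gripper is mounted at the origin on the work surface. World frame = base frame: x ahead of the robot, y to its left, z up, the work surface at z = 0. Lengths are in m, angles in degrees, forces in N, time in s.
With the tool pointing down it reaches from about 0.35 to 0.875 m from the base axis. Payload 4.2 kg.
Tool frame: the origin (TCP) lies between the finger pads; the fingertips stand 19 mm ahead of it and the grasp point (between the pads) is the TCP; z points along the fingers, y is the line along which they close (so a half turn about z gives the same grasp; the last joint's range is limited). The gripper opens to 87 mm and grips with 3 to 60 N. Pads are 19 mm wide; open, the fingers measure 117 mm over their backs; the gripper's body (75 mm by 190 mm) begins 51 mm behind the grasp point.
Start: joints at [-49.756, 22.042, 0.453, 0, -68.411, -14.817], TCP at [0.268, -0.564, 0.242] pointing down, gripper open.
Joint ranges: [-179.83, 179.83], [-69.29, 118.12], [-61.27, 80.66], [-181.25, 117.63], [-171.15, -9.14], [-177.46, 177.46]. Speed limits (degrees/s): [159.86, 159.86, 180, 180, 180, 180].

## Interface

Orientations are given as a 3x3 rotation matrix whose columns are the frame's x, y, z axes.
In Python, from station import r gives the robot as it stands.
- The arm moves only by the tool drive_tool, never from a script. Its argument "steps" is one flat list of numbers, 7 for each row, row after row: the turn, a rotation vector about the tool's x, y, z in rad, then the shift along the tool's x, y, z in m, then the opening, from 0 (shut) to 1 (fully open). A call has 1 to 10 rows; each row shifts and turns the commanded pose from where the row before left it, along the tool's axes as they then stand; what a row does not reach is not made up. A row lasts 1/12 s, in which the tool goes at most 41.7 mm and 7.16 degrees, less where a joint would pass 70% of its speed; a pose out of reach is approached as far as the arm can. A call is refused whole if a number of a shift passes 0.0417 or a number of a turn 0.125, either way. A call with a gripper value outside its range is refused whole. The fingers move at their own pace and stop on an object; the grip force is fixed at half the most. Time passes only in rows, so rows that do not move let the fingers close. It gives the time, the measured TCP pose, the force, the opening and the grip force at its end, in the units of the state.
- r.sense(): the state, without advancing time (a new reading comes with each control period).
- r.capture(name): name is "scene" or "side" or "wrist"; returns the picture (420x560x3 uint8, blue, green, red); there is no depth.
- r.camera_params(name): a dict with "camera_matrix" (3x3 intrinsics, pixels), "extrinsics" (4x4, takes a point from world to camera coordinates). Camera axes: x right, y down, z forward; pixel columns grow to the right and rows downward; lengths in m; the calibration is good to about 2 mm. A picture is of the moment at which its call begins: read the wrist's pose just before it. camera_params takes no time and is no camera call; for the wrist camera it gives the pose at the moment of the call.
- r.finish_job(): hands the job in; it is judged then, once.
The state is a dict: "time_s": time; "joints": joint angles; "joint_velocities": joint speeds; "effort": joint torques, N m; "tcp_pos": TCP position; "ee_rot": TCP orientation; "wrist_force": force on the tool from outside, world axes, zero at the start; "moment": the same for the moment, N m; "gripper_width": opening from 0.0 (shut) to 1.0 (fully open); "gripper_force": force on a finger pad.
Only numpy, scipy, OpenCV 4.12 (cv2) and the standard library are available. Lean on these libraries where they do the work, as an engineer would, in place of code of your own. Each camera call takes 0.05 s, during which the arm holds its last target. There are 200 camera calls.

## Working session

There is one attempt and no reset: what is moved stays moved. The work goes in short steps, Python scripts to look and compute and a tool call to move; the robot and the scene stay as the last step left them, time stands still between calls to the robot, and variables do not carry over. Pictures are saved under pics/ and viewed, at most 10 in all, crops included, and the job is handed in when it is done.

Besides the shell and the picture viewer there is one more tool, called after ">>>" as name(argument=value, ...) on one line, values as JSON. drive_tool: Moves the arm, as the interface text tells. Its arguments: {"type":"object","properties":{"steps":{"type":"array"}},"required":["steps"]}

```bash
ls; mkdir -p pics; cat > h.py <<'E'
import numpy as np, cv2
from station import r
def ray(name,uv,P=None):
    P=P or r.camera_params(name); K=np.array(P["camera_matrix"]); E=np.array(P["extrinsics"])
    d=E[:3,:3].T@np.linalg.inv(K)@np.array([uv[0],uv[1],1.]); c=-E[:3,:3].T@E[:3,3]
    return c,d
def atz(name,uv,z,P=None):
    c,d=ray(name,uv,P); return c+d*(z-c[2])/d[2]
def proj(name,p,P=None):
    P=P or r.camera_params(name); K=np.array(P["camera_matrix"]); E=np.array(P["extrinsics"])
    q=K@(E[:3,:3]@np.array(p,float)+E[:3,3]); return q[:2]/q[2]
E
python3 - <<'E'
from h import *
a=r.capture("scene");b=r.capture("side")
cv2.imwrite("pics/a.png",a);cv2.imwrite("pics/b.png",b)
for n in("scene","side","wrist"):
  P=r.camera_params(n);c,d=ray(n,(280,210));print(n,c.round(3),d.round(3),P["camera_matrix"][0][0])
print(r.sense())
E
```

```text
pics
scene [1.463 0.141 0.645] [-0.842 -0.115 -0.527] 392.85933072119434
side [ 0.413 -1.055  0.899] [ 0.141  0.814 -0.564] 477.2024156983573
wrist [ 0.204 -0.596  0.384] [ 0.231  0.129 -0.965] 304.1639333235339
{'time_s': 0.1, 'joints': array([-4.97565219e+01,  2.20856628e+01,  3.87484028e-01, -2.48047270e-02,
       -6.84124342e+01, -1.48157444e+01]), 'joint_velocities': array([-0.0353173 , -0.09618975,  0.22037951,  0.0617713 , -0.0053506 ,
        0.06672601]), 'effort': array([-5.47794698e-04, -3.91689920e+01,  1.87935072e+01,  4.23188031e+00,
        1.34735802e-02, -8.90347269e-05]), 'tcp_pos': array([ 0.26814444, -0.5639932 ,  0.24057674]), 'ee_rot': array([[-9.03196061e-01, -4.29227203e-01, -9.39918629e-04],
       [-4.29228219e-01,  9.03194403e-01,  1.73365091e-03],
       [ 1.04799113e-04,  1.96926628e-03, -9.99998056e-01]]), 'wrist_force': array([-0.69879257,  0.57722446, -0.50697977]), 'moment': array([-0.01952658,  0.02201768, -0.00515213]), 'gripper_force': 0.0, 'gripper_width': 0.9979292184845235}
```

View pics/a.png

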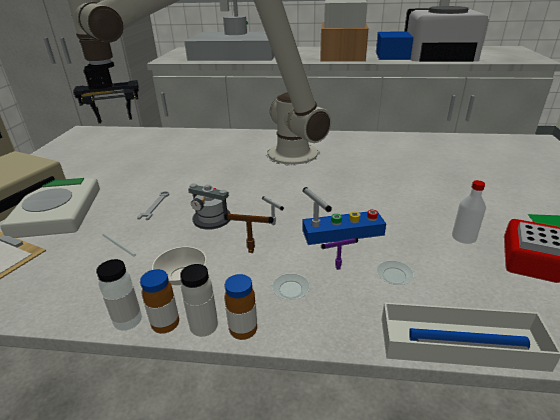

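View pics/b.png

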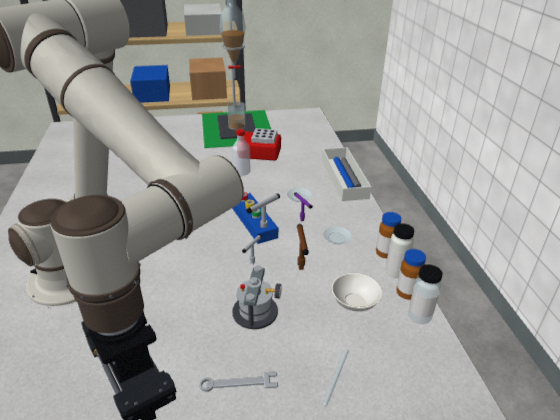

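Scene view: the bright steel T-handle stands in the blue block (bar ~316,199). The other candidates are a smaller steel T (272,203), a brown one (250,220) and a purple one (340,245). The large steel one in the block fits the description. Green socket is at ~(337,217), vessel at ~(209,205). Next: an enlarged crop to confirm.

```bash
python3 - <<'E'
from h import *
a=cv2.imread("pics/a.png");b=cv2.imread("pics/b.png")
c=cv2.resize(a[170:270,180:400],None,fx=3.6,fy=3.6,interpolation=3)[:300]
c=cv2.resize(a[175:255,185:395],(790,301),interpolation=2)
d=cv2.resize(b[185:330,225:345],(248*1,299),interpolation=2)
cv2.imwrite("pics/c.png",c)
E
```

```text
(no output)
```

View pics/c.png

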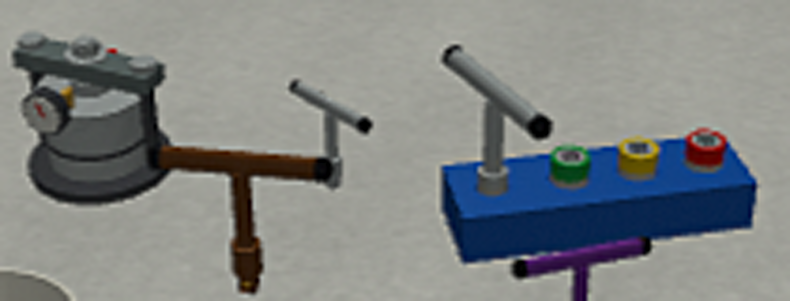

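Confirmed: the large bright-steel T stands in the block, crop (495,90); the small steel T at crop (330,110) is a decoy. Green socket is at crop (571,156), screw head at crop (86,45).

```bash
python3 - <<'E'
from h import *
f=lambda u,v:(185+u/3.762,175+v/3.762)
for n,u,v,z in[("e1",453,55,.121),("e2",540,126,.121),("green",571,156,.059),("yel",639,147,.059),("red",707,137,.059),("screw",86,43,.114),("small1",293,86,.1),("small2",366,125,.1),("brown1",325,169,.1),("yokeL",32,40,.1),("yokeR",146,66,.1)]:
  print(n,atz("scene",f(u,v),z).round(4))
R=r.sense()["ee_rot"];print(R.round(3))
P=r.camera_params("wrist");E=np.array(P["extrinsics"]);c=-E[:3,:3].T@E[:3,3];print("cam in tool",R.T@(c-r.sense()["tcp_pos"]),(R.T@E[:3,:3].T).round(3))
E
```

```text
e1 [0.5138 0.0837 0.121 ]
e2 [0.6082 0.1485 0.121 ]
green [0.5472 0.1725 0.059 ]
yel [0.531  0.2221 0.059 ]
red [0.5131 0.2725 0.059 ]
screw [ 0.5029 -0.1964  0.114 ]
small1 [ 0.5317 -0.0331  0.1   ]
small2 [0.5821 0.0269 0.1   ]
brown1 [0.6406 0.0059 0.1   ]
yokeL [ 0.4758 -0.2494  0.1   ]
yokeR [ 0.5101 -0.1494  0.1   ]
[[-0.903 -0.429 -0.001]
 [-0.429  0.903  0.002]
 [ 0.     0.002 -1.   ]]
cam in tool [ 0.07211226 -0.00124873 -0.14379624] [[-0.002 -0.964 -0.264]
 [ 1.    -0.002 -0.001]
 [ 0.    -0.264  0.964]]
```

>>> drive_tool(steps=[0, 0, 0, -0.0282, 0.0257, 0.001, 1, 0, 0, 0, -0.0282, 0.0257, 0.001, 1, 0, 0, 0, -0.0282, 0.0257, 0.001, 1, 0, 0, 0, -0.0282, 0.0257, 0.001, 1, 0, 0, 0, -0.0282, 0.0257, 0.001, 1, 0, 0, 0, -0.0282, 0.0257, 0.001, 1, 0, 0, 0, -0.0282, 0.0257, 0.001, 1, 0, 0, 0, -0.0282, 0.0257, 0.001, 1, 0, 0, 0, -0.0282, 0.0257, 0.001, 1, 0, 0, 0, -0.0282, 0.0257, 0.001, 1])

```text
time_s: 0.93
tcp_pos: [0.4127, -0.2094, 0.2314]
ee_rot: [[-0.903, -0.429, -0.0], [-0.429, 0.903, 0.0], [0.0, 0.0, -1.0]]
wrist_force: [0.6, -0.2, 0.5]
gripper_width: 0.999
gripper_force: 0.0
```

>>> drive_tool(steps=[0, 0, 0, -0.0282, 0.0257, 0.001, 1, 0, 0, 0, -0.0282, 0.0257, 0.001, 1, 0, 0, 0, -0.0282, 0.0257, 0.001, 1, 0, 0, 0, -0.0282, 0.0257, 0.001, 1, 0, 0, 0, -0.0282, 0.0257, 0.001, 1, 0, 0, 0, -0.0282, 0.0257, 0.001, 1, 0, 0, 0, -0.0282, 0.0257, 0.001, 1, 0, 0, 0, -0.0282, 0.0257, 0.001, 1, 0, 0, 0, -0.0282, 0.0257, 0.001, 1, 0, 0, 0, -0.0282, 0.0257, 0.001, 1, 0, 0, 0, 0, 0, 0, 1])

```text
validation failed for argument at $.st...
```

>>> drive_tool(steps=[0, 0, 0, -0.0282, 0.0257, 0.001, 1, 0, 0, 0, -0.0282, 0.0257, 0.001, 1, 0, 0, 0, -0.0282, 0.0257, 0.001, 1, 0, 0, 0, -0.0282, 0.0257, 0.001, 1, 0, 0, 0, -0.0282, 0.0257, 0.001, 1, 0, 0, 0, -0.0282, 0.0257, 0.001, 1, 0, 0, 0, -0.0282, 0.0257, 0.001, 1, 0, 0, 0, -0.0282, 0.0257, 0.001, 1, 0, 0, 0, -0.0282, 0.0257, 0.001, 1, 0, 0, 0, -0.0282, 0.0257, 0.001, 1])

```text
time_s: 1.77
tcp_pos: [0.5571, 0.1438, 0.2211]
ee_rot: [[-0.903, -0.43, -0.001], [-0.43, 0.903, -0.0], [0.001, 0.0, -1.0]]
wrist_force: [0.5, 0.3, -0.5]
gripper_width: 1.0
gripper_force: 0.0
```

>>> drive_tool(steps=[0, 0, 0, 0, 0, 0, 1, 0, 0, 0, 0, 0, 0, 1])

```text
time_s: 1.93
tcp_pos: [0.557, 0.1436, 0.2202]
ee_rot: [[-0.902, -0.432, -0.002], [-0.432, 0.902, -0.001], [0.002, 0.0, -1.0]]
wrist_force: [0.1, -1.1, -0.1]
gripper_width: 0.998
gripper_force: 0.0
```

```bash
cat >> h.py <<'E'
import pickle
def snap(n):
    P=r.camera_params("wrist"); im=r.capture("wrist")
    cv2.imwrite(f"pics/{n}.png",im); pickle.dump(P,open(f"pics/{n}.pkl","wb")); return im,P
def load(n): return cv2.imread(f"pics/{n}.png"),pickle.load(open(f"pics/{n}.pkl","rb"))
E
python3 - <<'E'
from h import *
im,P=snap("w1");print(r.sense()["tcp_pos"],r.sense()["joints"])
for p in[(.547,.1725,.059),(.5665,.1176,.121)]:print(proj("wrist",p,P))
E
```

```text
[0.55657086 0.14234922 0.2205943 ] [ 3.04890558e+01  1.81105275e+01 -8.57323284e+00 -1.70627304e-02
 -6.34398698e+01 -9.49938660e+01]
[305.82077708 202.84408335]
[243.58223641 213.68242521]
```

View pics/w1.png

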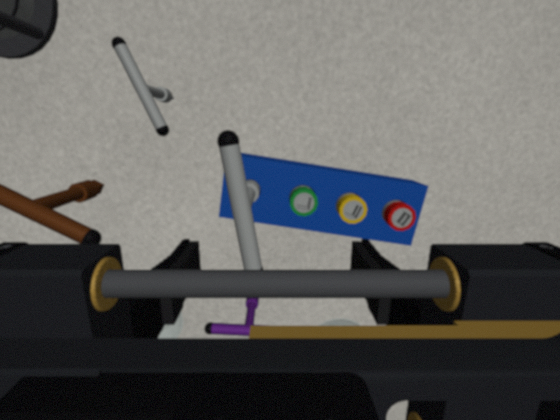

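Wrist view: bar end ball (228,138), bar runs to (253,268), collar ~(251,190); green rim ~(303,201), with a square hole. Next: an enlarged crop of the bar and green socket.

```bash
python3 - <<'E'
from h import *
im,P=load("w1")
A=cv2.resize(im[125:275,205:285],(320,600),interpolation=2)
B=cv2.resize(im[180:225,280:325],(450,450),interpolation=2)
o=np.zeros((600,790,3),np.uint8);o[:,:320]=A;o[:450,330:780]=B
cv2.imwrite("pics/d.png",o)
E
```

```text
(no output)
```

View pics/d.png

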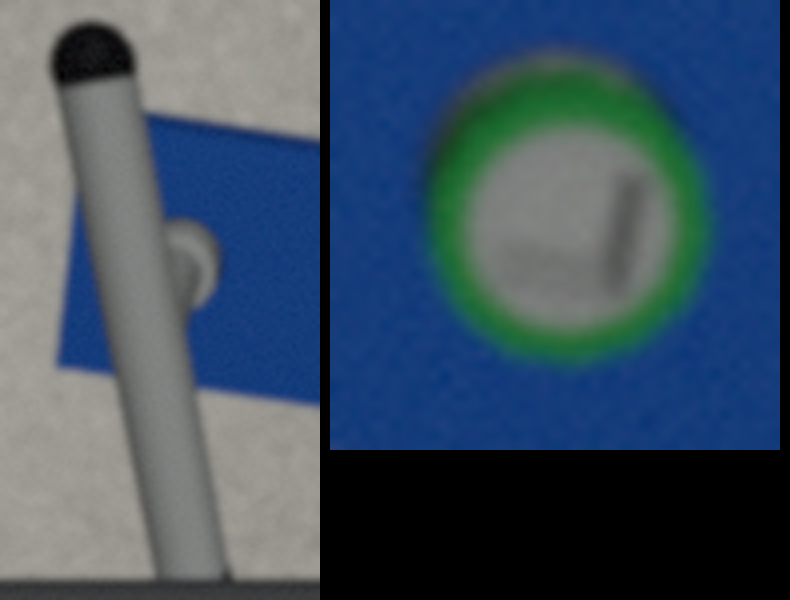

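Crop: ball (93,55), bar centre (192,575); green rim centre (572,228), and the right wall of its hole runs (640,175)→(624,295).

```bash
python3 - <<'E'
from h import *
im,P=load("w1")
W=lambda u,v,z:atz("",(u,v),z,P)
b1=W(205+93/4,125+55/4,.121);b2=W(205+192/4,125+575/4,.121)
g=W(280+24.2,180+22.8,.059)
y=W(352,209.5,.059);rd=W(400,215.5,.059)
d=b2-b1;d/=np.linalg.norm(d);th=np.degrees(np.arctan2(d[1],d[0]))
bd=rd-g;ba=np.degrees(np.arctan2(bd[1],bd[0]));u=bd/np.linalg.norm(bd)
print("b",b1,b2,"g",g,"y",y,"red",rd,"pitch",np.linalg.norm(bd),"bar",th,"blocky",ba)
T=g-u*.058;print("T from block",T, "T along bar from end",b1+d*.0605, "perp off", np.cross(d,T-b1)[2],"along",d@(T-b1))
w1=W(280+31.,197.5,.059);w2=W(280+29.4,209.5,.059);dd=w2-w1
print("wall",np.degrees(np.arctan2(dd[1],dd[0])))
R=r.sense()["ee_rot"];print(np.degrees(np.arctan2(R[1,1],R[0,1])))
E
```

```text
b [0.51613409 0.08221233 0.121     ] [0.60874555 0.14533293 0.121     ] g [0.54767809 0.17096685 0.059     ] y [0.53271608 0.21906545 0.059     ] red [0.51683194 0.26752792 0.059     ] pitch 0.10136825911955342 bar 34.27691671552016 blocky 107.7159255060628
T from block [0.56532736 0.11571739 0.059     ] T along bar from end [0.56612677 0.11628552 0.121     ] perp off -1.924205482257968e-05 along 0.059519459329896746
wall 19.800900238219917
115.48753911748753
```

>>> drive_tool(steps=[0, 0, 0, 0.0015, -0.014, 0.0, 1, 0, 0, 0, 0.0014, -0.0139, 0, 1, 0, 0, -0.077, 0, 0, 0.01, 1, 0, 0, -0.077, 0, 0, 0.02, 1, 0, 0, 0, 0, 0, 0.03, 1, 0, 0, 0, 0, 0, 0.03, 1, 0, 0, 0, 0, 0, 0.01, 1, 0, 0, 0, 0, 0, 0, 1])

```text
time_s: 2.65
tcp_pos: [0.5645, 0.1133, 0.119]
ee_rot: [[-0.828, -0.561, -0.006], [-0.561, 0.828, -0.003], [0.007, 0.001, -1.0]]
wrist_force: [-0.8, -0.4, 0.6]
gripper_width: 1.0
gripper_force: 0.0
```

```bash
python3 - <<'E'
from h import *
im,P=snap("w2");s=r.sense();R=s["ee_rot"];print(s["tcp_pos"],np.degrees(np.arctan2(R[1,1],R[0,1])),s["wrist_force"])
g=proj("",(.5477,.171,.059),P);t=proj("",(.566,.116,.121),P);print(g,t)
x,y=g.astype(int)
A=cv2.resize(im,(390,292),interpolation=3)
B=cv2.resize(im[y-25:y+25,x-25:x+25],(400,400),interpolation=2)
o=np.zeros((400,795,3),np.uint8);o[:292,:390]=A;o[:,395:]=B;print(x,y)
cv2.imwrite("pics/e.png",o)
E
```

```text
[0.56613527 0.11410759 0.1212387 ] 124.19120460594326 [-0.50967891 -0.28641938  0.92226017]
[355.85913488 256.96151173] [280.55395177 277.9323804 ]
355 256
```

View pics/e.png

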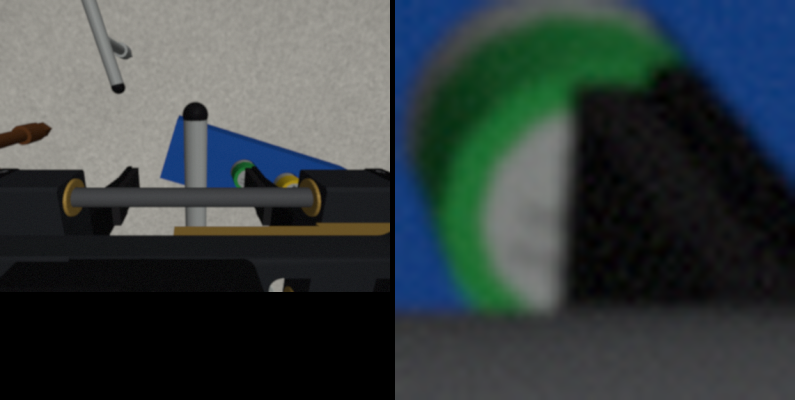

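Bar sits centred and parallel between the fingers; the socket is hidden by a finger here. Gripping now.

>>> drive_tool(steps=[0, 0, 0, 0, 0, 0, 0, 0, 0, 0, 0, 0, 0, 0, 0, 0, 0, 0, 0, 0, 0, 0, 0, 0, 0, 0, 0, 0, 0, 0, 0, 0, 0, 0, 0, 0, 0, 0, 0, 0, 0, 0, 0, 0, 0, 0, 0, 0, 0])

```text
time_s: 3.28
tcp_pos: [0.5664, 0.1156, 0.1217]
ee_rot: [[-0.826, -0.563, 0.0], [-0.563, 0.826, 0.0], [-0.0, -0.0, -1.0]]
wrist_force: [-0.7, -0.1, 0.1]
gripper_width: 0.55
gripper_force: 0.0
```

```bash
python3 - <<'E'
from h import *
im,P=load("w1")
g=cv2.cvtColor(im,6).astype(int)
for v in range(190,218):print(v,*["%4d"%k for k in g[v,290:320]])
s=r.sense();print(s["tcp_pos"],s["gripper_width"],s["gripper_force"],s["wrist_force"])
E
```

```text
190   54   57   57   60   60   60   63   65   68   74   76   77   78   77   80   80   77   77   75   73   70   67   60   51   51   54   53   56   55   53
191   55   55   57   58   57   59   66   71   76   79   81   85   87   88   85   87   85   82   80   80   78   72   66   58   48   52   56   53   57   58
192   54   54   55   56   65   69   72   78   83   88   93   98  100  103  103  102   99   94   89   85   78   78   73   67   57   50   55   56   56   58
193   51   52   55   63   71   76   79   86   92  102  108  111  117  116  117  117  114  112  103   97   92   84   80   71   63   62   54   52   58   56
194   51   52   56   65   76   82   91  100  107  115  121  122  124  124  125  124  124  121  119  114  103   94   87   76   73   64   59   57   53   54
195   49   54   60   74   80   88  101  112  119  124  126  126  128  127  125  125  126  125  121  120  115  103   92   82   77   70   66   60   57   56
196   49   59   67   76   85  100  111  119  125  126  127  128  127  129  128  129  125  127  123  120  116  113  102   87   79   77   72   64   58   56
197   54   68   74   8
[... 2606 characters left out ...]
 54   57   55   54   61   67   74   77   76   78   79   80   81   80   79   78   74   75   73   71   65   61   58   57   53   57   54   56   54
215   52   52   54   58   57   61   57   68   69   72   71   71   75   75   75   78   75   71   66   63   63   57   59   56   53   50   52   54   56   56
216   52   58   57   54   53   51   53   57   59   62   65   63   65   65   68   69   63   61   59   60   56   57   56   53   54   55   53   57   55   56
217   58   49   56   56   57   55   55   54   56   58   55   59   56   61   60   56   57   54   52   58   56   55   55   56   58   52   53   54   50   54
[0.56642456 0.11558799 0.12174226] 0.549818011489426 0.0 [-0.66832949 -0.14182893  0.11859851]
```

>>> drive_tool(steps=[0, 0, 0, 0, 0, 0, 0, 0, 0, 0, 0, 0, 0, 0, 0, 0, 0, 0, 0, 0, 0, 0, 0, 0, 0, 0, 0, 0, 0, 0, 0, 0, 0, 0, 0, 0, 0, 0, 0, 0, 0, 0, 0, 0, 0, 0, 0, 0, 0, 0, 0, 0, 0, 0, 0, 0, 0, 0, 0, 0, 0, 0, 0])

```text
time_s: 4.03
tcp_pos: [0.5664, 0.1155, 0.1215]
ee_rot: [[-0.827, -0.563, -0.0], [-0.563, 0.827, 0.0], [0.0, 0.0, -1.0]]
wrist_force: [0.2, 0.5, 0.6]
gripper_width: 0.178
gripper_force: 30.0
```

>>> drive_tool(steps=[0, 0, 0, 0, 0, -0.01, 0, 0, 0, 0, 0, 0, -0.02, 0, 0, 0, 0, 0, 0, -0.02, 0, 0, 0, 0, 0, 0, -0.01, 0, 0, 0, 0.1, 0, 0, 0, 0, 0, 0, 0.1, 0, 0, 0, 0, 0, 0, 0.102, 0, 0, 0, 0, 0, 0, 0, 0, 0, 0, 0, 0, 0, 0, 0, 0, 0, 0])

```text
time_s: 4.78
tcp_pos: [0.566, 0.1154, 0.1812]
ee_rot: [[-0.956, -0.294, -0.001], [-0.294, 0.956, -0.0], [0.001, 0.0, -1.0]]
wrist_force: [-0.1, -0.1, -3.1]
gripper_width: 0.171
gripper_force: 30.0
```

```bash
python3 - <<'E'
from h import *
s=r.sense();print(s)
E
```

```text
{'time_s': 4.7833, 'joints': array([ 2.75730505e+01,  2.03505625e+01, -1.13239727e+01, -2.14223720e-02,
       -5.83782084e+01, -1.00474919e+02]), 'joint_velocities': array([0.00706901, 0.09900624, 0.18176011, 0.16636354, 0.04291129,
       0.31241408]), 'effort': array([ 4.20301236e-03, -3.77826977e+01,  1.82552415e+01,  4.24849346e+00,
       -9.73465014e-02, -8.22493597e-02]), 'tcp_pos': array([0.56600132, 0.11538727, 0.18124317]), 'ee_rot': array([[-9.55859800e-01, -2.93821569e-01, -9.63338394e-04],
       [-2.93821569e-01,  9.55860275e-01, -1.43871561e-04],
       [ 9.63089469e-04,  1.45528557e-04, -9.99999526e-01]]), 'wrist_force': array([-0.10717031, -0.05353394, -3.11442259]), 'moment': array([-0.06739587, -0.03071622,  0.01262936]), 'gripper_force': 29.99197858368632, 'gripper_width': 0.17077240271102775}
```

>>> drive_tool(steps=[0, 0, 0, 0, 0.01, 0, 0, 0, 0, 0, 0, 0.02, 0, 0, 0, 0, 0, 0, 0.02, 0, 0, 0, 0, 0, 0, 0.008, 0.004, 0, 0, 0, 0, 0, 0, 0.004, 0, 0, 0, 0, 0, 0, 0, 0])

```text
time_s: 5.28
tcp_pos: [0.5485, 0.1711, 0.1723]
ee_rot: [[-0.956, -0.293, -0.003], [-0.293, 0.956, -0.001], [0.003, -0.0, -1.0]]
wrist_force: [0.4, -0.1, -3.4]
gripper_width: 0.169
gripper_force: 30.0
```

```bash
python3 - <<'E'
from h import *
a=r.capture("scene");b=r.capture("side");cv2.imwrite("pics/s3.png",a);cv2.imwrite("pics/t3.png",b)
s=r.sense();print(s["tcp_pos"],s["moment"])
p=s["tcp_pos"].copy()
o=np.zeros((400,795,3),np.uint8)
for i,(n,im) in enumerate([("scene",a),("side",b)]):
  t=proj(n,(p[0],p[1],p[2]-.106));g=proj(n,(.5485,.171,.059));print(n,t,g)
  x,y=g.astype(int);print(x,y)
  o[:,i*400:i*400+395]=cv2.resize(im[y-30:y+20,x-25:x+25],(395,400),interpolation=2)
cv2.imwrite("pics/f.png",o)
E
```

```text
[0.54928946 0.17042891 0.17304807] [-0.0045249  -0.05757897  0.01937869]
scene [336.17687273 214.37571794] [336.2369131 216.7083199]
336 216
side [256.25036449 207.89792156] [256.02249941 209.95289579]
256 209
```

View pics/f.png

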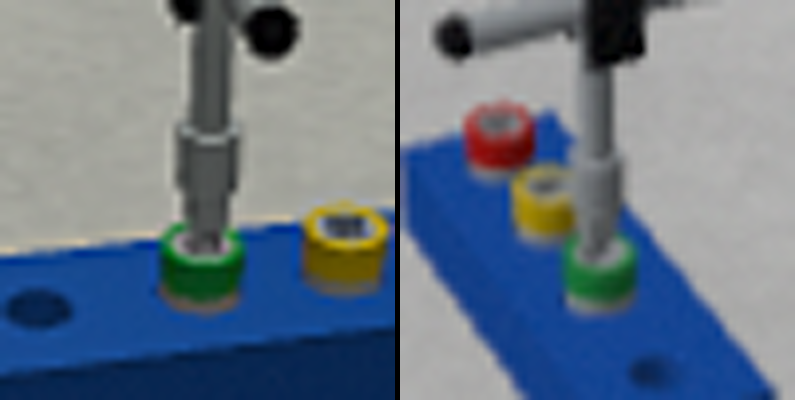

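Both views show the drive over the green socket (scene: drive 205 vs socket 202; side: 597 vs 600, at 8 px per image pixel). Going down gently.

>>> drive_tool(steps=[0, 0, 0, 0, 0, 0.003, 0, 0, 0, 0, 0, 0, 0.003, 0, 0, 0, 0, 0, 0, 0.001, 0, 0, 0, 0, 0, 0, 0.001, 0, 0, 0, 0, 0, 0, 0.001, 0, 0, 0, 0, 0, 0, 0.001, 0, 0, 0, 0, 0, 0, 0.0, 0])

```text
time_s: 5.97
tcp_pos: [0.5495, 0.1708, 0.1634]
ee_rot: [[-0.957, -0.291, -0.0], [-0.291, 0.957, -0.0], [0.0, -0.0, -1.0]]
wrist_force: [1.1, -0.3, -3.8]
gripper_width: 0.172
gripper_force: 30.0
```

>>> drive_tool(steps=[0, 0, 0, 0, 0, 0.001, 0, 0, 0, 0, 0, 0, 0.001, 0, 0, 0, 0, 0, 0, 0.001, 0, 0, 0, 0, 0, 0, 0, 0])

```text
time_s: 6.3
tcp_pos: [0.5494, 0.171, 0.1603]
ee_rot: [[-0.957, -0.292, -0.0], [-0.292, 0.957, -0.0], [0.0, -0.0, -1.0]]
wrist_force: [-0.4, -0.7, -3.0]
gripper_width: 0.169
gripper_force: 30.0
```

>>> drive_tool(steps=[0, 0, 0, 0, 0, 0.001, 0, 0, 0, 0, 0, 0, 0.001, 0, 0, 0, 0, 0, 0, 0, 0])

```text
time_s: 6.55
tcp_pos: [0.5495, 0.171, 0.1586]
ee_rot: [[-0.957, -0.292, 0.0], [-0.292, 0.957, -0.0], [-0.0, -0.0, -1.0]]
wrist_force: [0.7, -0.6, -3.2]
gripper_width: 0.172
gripper_force: 30.0
```

>>> drive_tool(steps=[0, 0, 0, 0, 0, 0.001, 0, 0, 0, 0, 0, 0, 0.001, 0, 0, 0, 0, 0, 0, 0, 0])

```text
time_s: 6.8
tcp_pos: [0.55, 0.171, 0.1572]
ee_rot: [[-0.956, -0.292, 0.001], [-0.292, 0.956, 0.0], [-0.001, -0.0, -1.0]]
wrist_force: [0.7, -0.9, 0.3]
gripper_width: 0.177
gripper_force: 30.0
```

>>> drive_tool(steps=[0, 0, 0, 0, 0, 0.001, 0, 0, 0, 0, 0, 0, 0, 0])

```text
time_s: 6.97
tcp_pos: [0.5495, 0.1709, 0.1555]
ee_rot: [[-0.957, -0.291, -0.0], [-0.291, 0.957, 0.0], [0.0, 0.0, -1.0]]
wrist_force: [0.3, -1.4, -1.6]
gripper_width: 0.171
gripper_force: 30.0
```

>>> drive_tool(steps=[0, 0, 0, 0, 0, 0.001, 0, 0, 0, 0, 0, 0, 0.001, 0, 0, 0, 0, 0, 0, 0.001, 0, 0, 0, 0, 0, 0, 0, 0])

```text
time_s: 7.3
tcp_pos: [0.5491, 0.1709, 0.1518]
ee_rot: [[-0.957, -0.291, -0.001], [-0.291, 0.957, -0.0], [0.001, 0.0, -1.0]]
wrist_force: [0.4, -0.2, -3.6]
gripper_width: 0.173
gripper_force: 30.0
```

>>> drive_tool(steps=[0, 0, 0, 0, 0, 0.001, 0, 0, 0, 0, 0, 0, 0.001, 0, 0, 0, 0, 0, 0, 0, 0])

```text
time_s: 7.55
tcp_pos: [0.549, 0.1709, 0.1497]
ee_rot: [[-0.957, -0.291, -0.002], [-0.291, 0.957, -0.0], [0.002, 0.0, -1.0]]
wrist_force: [-0.4, -0.9, -3.4]
gripper_width: 0.176
gripper_force: 30.0
```

>>> drive_tool(steps=[0, 0, 0, 0, 0, 0.0005, 0, 0, 0, 0, 0, 0, 0.0005, 0, 0, 0, 0, 0, 0, 0, 0])

```text
time_s: 7.8
tcp_pos: [0.5494, 0.1709, 0.1496]
ee_rot: [[-0.957, -0.292, -0.0], [-0.292, 0.957, -0.0], [0.0, -0.0, -1.0]]
wrist_force: [-1.0, -0.7, -3.1]
gripper_width: 0.174
gripper_force: 30.0
```

>>> drive_tool(steps=[0, 0, 0, 0, 0, 0.0005, 0, 0, 0, 0, 0, 0, 0, 0])

```text
time_s: 7.97
tcp_pos: [0.5497, 0.171, 0.1495]
ee_rot: [[-0.957, -0.292, 0.001], [-0.292, 0.957, 0.0], [-0.001, -0.0, -1.0]]
wrist_force: [-0.3, -0.4, 0.2]
gripper_width: 0.174
gripper_force: 30.0
```

>>> drive_tool(steps=[0, 0, 0, 0, 0, 0.0005, 0, 0, 0, 0, 0, 0, 0, 0])

```text
time_s: 8.13
tcp_pos: [0.55, 0.1711, 0.1494]
ee_rot: [[-0.956, -0.292, 0.001], [-0.292, 0.956, 0.0], [-0.001, -0.0, -1.0]]
wrist_force: [0.4, -0.4, 2.3]
gripper_width: 0.177
gripper_force: 30.0
```

>>> drive_tool(steps=[0, 0, 0, 0, 0, 0.0004, 0, 0, 0, 0, 0, 0, 0, 0])

```text
time_s: 8.3
tcp_pos: [0.5502, 0.1711, 0.1493]
ee_rot: [[-0.956, -0.292, 0.002], [-0.292, 0.956, 0.0], [-0.002, -0.0, -1.0]]
wrist_force: [-2.4, -1.3, 5.6]
gripper_width: 0.176
gripper_force: 30.0
```

>>> drive_tool(steps=[0, 0, 0, 0, 0, 0.0005, 0, 0, 0, 0, 0, 0, 0, 0])

```text
time_s: 8.47
tcp_pos: [0.5505, 0.1712, 0.1493]
ee_rot: [[-0.956, -0.292, 0.003], [-0.292, 0.956, 0.001], [-0.003, -0.0, -1.0]]
wrist_force: [-1.3, -0.5, 7.5]
gripper_width: 0.173
gripper_force: 30.0
```

>>> drive_tool(steps=[0, 0, 0, 0, 0, 0.0005, 0, 0, 0, 0, 0, 0, 0, 0])

```text
time_s: 8.63
tcp_pos: [0.5508, 0.1713, 0.1492]
ee_rot: [[-0.956, -0.292, 0.004], [-0.292, 0.956, 0.001], [-0.004, -0.0, -1.0]]
wrist_force: [-1.6, -0.9, 8.5]
gripper_width: 0.174
gripper_force: 30.0
```

>>> drive_tool(steps=[0, 0, 0, 0, 0, 0.0006, 0, 0, 0, 0, 0, 0, 0, 0, 0, 0, 0, 0, 0, 0, 0])

```text
time_s: 8.88
tcp_pos: [0.5511, 0.1713, 0.1492]
ee_rot: [[-0.956, -0.293, 0.005], [-0.293, 0.956, 0.001], [-0.005, -0.0, -1.0]]
wrist_force: [-1.6, -2.0, 10.3]
gripper_width: 0.173
gripper_force: 30.0
```

>>> drive_tool(steps=[0, 0, 0, 0, 0, 0.0005, 0, 0, 0, 0, 0, 0, 0, 0])

```text
time_s: 9.05
tcp_pos: [0.5514, 0.1714, 0.1492]
ee_rot: [[-0.956, -0.293, 0.005], [-0.293, 0.956, 0.001], [-0.005, -0.001, -1.0]]
wrist_force: [-2.2, -2.1, 11.2]
gripper_width: 0.18
gripper_force: 30.0
```

>>> drive_tool(steps=[0, 0, 0, 0, 0, -0.004, 0, 0, 0, 0, 0, 0, -0.004, 0, 0, 0, 0, 0, 0, -0.006, 0, 0, 0, 0, 0, 0, -0.01, 0, 0, 0, 0, 0, 0, -0.015, 0, 0, 0, 0, 0, 0, -0.02, 0, 0, 0, 0, 0, 0, -0.02, 0, 0, 0, 0, 0, 0, -0.015, 0, 0, 0, 0, 0, 0, -0.005, 0, 0, 0, 0, 0, 0, 0, 0])

```text
time_s: 9.88
tcp_pos: [0.55, 0.1714, 0.2465]
ee_rot: [[-0.957, -0.292, 0.003], [-0.292, 0.957, 0.002], [-0.003, 0.001, -1.0]]
wrist_force: [0.9, -0.1, -4.6]
gripper_width: 0.172
gripper_force: 30.0
```

>>> drive_tool(steps=[0, 0, 0, 0, 0, -0.01, 0, 0, 0, 0, 0, 0, -0.015, 0, 0, 0, 0, 0, 0, -0.01, 0, 0, 0, 0, 0, 0, -0.01, 0, 0, 0, 0, 0, 0, 0, 0, 0, 0, 0, 0, 0, 0, 0])

```text
time_s: 10.38
tcp_pos: [0.5495, 0.1711, 0.2902]
ee_rot: [[-0.957, -0.291, 0.0], [-0.291, 0.957, 0.001], [-0.0, 0.001, -1.0]]
wrist_force: [-0.2, -0.8, -5.2]
gripper_width: 0.176
gripper_force: 30.0
```

>>> drive_tool(steps=[0, 0, 0, 0.006, -0.012, 0, 0, 0, 0, 0, 0.013, -0.026, 0, 0, 0, 0, 0, 0.017, -0.033, 0, 0, 0, 0, 0, 0.017, -0.033, 0, 0, 0, 0, 0, 0.017, -0.033, 0, 0, 0, 0, 0, 0.017, -0.033, 0, 0, 0, 0, 0, 0.017, -0.033, 0, 0, 0, 0, 0, 0.013, -0.026, 0, 0, 0, 0, 0, 0.009, -0.019, 0, 0, 0, 0, 0, 0.005, -0.01, 0, 0])

```text
time_s: 11.22
tcp_pos: [0.4977, -0.1166, 0.2892]
ee_rot: [[-0.957, -0.289, -0.002], [-0.289, 0.957, -0.0], [0.002, 0.0, -1.0]]
wrist_force: [0.0, 0.8, -4.6]
gripper_width: 0.169
gripper_force: 30.0
```

>>> drive_tool(steps=[0, 0, 0, 0, 0, 0.01, 0, 0, 0, 0, 0, 0, 0.01, 0, 0, 0, 0, 0, 0, 0, 0, 0, 0, 0, 0, 0, 0, 0])

```text
time_s: 11.55
tcp_pos: [0.4988, -0.1132, 0.2686]
ee_rot: [[-0.956, -0.293, -0.003], [-0.293, 0.956, 0.0], [0.003, 0.001, -1.0]]
wrist_force: [0.4, 0.3, -4.0]
gripper_width: 0.175
gripper_force: 30.0
```

```bash
python3 - <<'E'
from h import *
im,P=snap("w4");s=r.sense();R=s["ee_rot"];print(s["tcp_pos"],np.degrees(np.arctan2(R[1,1],R[0,1])),s["wrist_force"],s["joints"])
g=proj("",(.503,-.196,.114),P);print(g)
x,y=g.astype(int);x0,y0=max(x-25,0),max(y-25,0);print(x0,y0)
o=np.zeros((500,795,3),np.uint8);o[:214,:285]=cv2.resize(im,(285,214),interpolation=3)
o[:,295:]=cv2.resize(im[y0:y0+50,x0:x0+50],(500,500),interpolation=2)
cv2.imwrite("pics/g.png",o)
E
```

```text
[ 0.49943818 -0.11319616  0.26944247] 107.03792741134443 [ 0.40681125  0.48854679 -3.94937977] [ 5.41489610e+00  9.85898847e+00 -1.24719610e+01  4.64648475e-03
 -6.77425683e+01 -7.83787246e+01]
[195.13855196 181.50264367]
170 156
```

View pics/g.png

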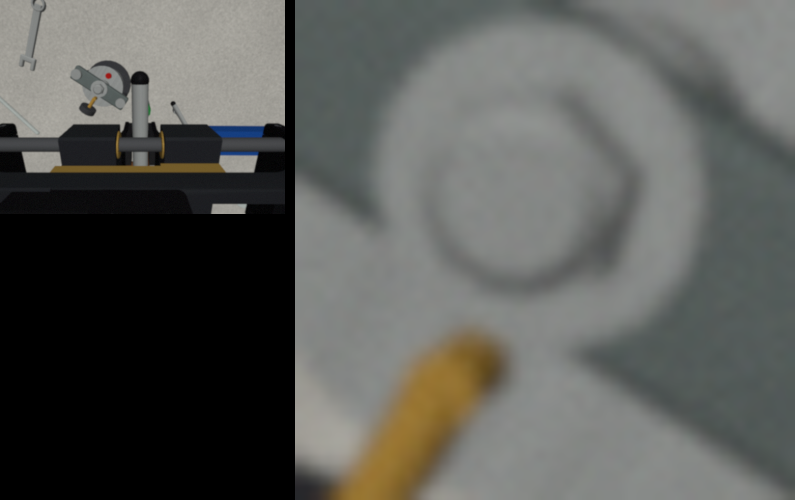

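Screw crop: flange circle centre (541,187); hex edges (570,95)→(637,178)→(605,268).

```bash
python3 - <<'E'
from h import *
im,P=load("w4")
f=lambda u,v,z:atz("",(170+(u-295)/10,156+v/10),z,P)
c=f(541,187,.103);print("seat",c)
print("seat px of top",(proj("",(c[0],c[1],.114),P)-[170,156])*10+[295,0])
a,b,d=f(570,95,.111),f(637,178,.111),f(605,268,.111)
for p,q in((a,b),(b,d)):
  e=q-p;print(np.degrees(np.arctan2(e[1],e[0]))%60,np.linalg.norm(e))
for p in(a,b,d):e=p-c;print("vertex",np.degrees(np.arctan2(e[1],e[0]))%60,np.hypot(*e[:2]))
E
```

```text
seat [ 0.49895851 -0.2003403   0.103     ]
seat px of top [512.65046878 203.59958923]
53.52976135543572 0.010252783793260441
54.36443412904259 0.009804465224160388
vertex 48.3776285195234 0.011749904602665683
vertex 57.03240023063965 0.01191364775508881
vertex 5.771172468326938 0.010581343490622057
```

>>> drive_tool(steps=[0, 0, 0, 0.004, -0.013, 0, 0, 0, 0, 0, 0.007, -0.022, 0, 0, 0, 0, 0, 0.007, -0.022, 0, 0, 0, 0, 0, 0.0052, -0.0172, 0, 0, 0, 0, 0, 0.003, -0.009, 0, 0, 0, 0, -0.07, 0, 0, 0.005, 0, 0, 0, -0.07, 0, 0, 0.005, 0, 0, 0, 0, 0, 0, 0.003, 0, 0, 0, 0, 0, 0, 0, 0, 0, 0, 0, 0, 0, 0, 0])

```text
time_s: 12.43
tcp_pos: [0.4988, -0.2007, 0.2571]
ee_rot: [[-0.907, -0.422, -0.0], [-0.422, 0.907, -0.0], [0.0, -0.0, -1.0]]
wrist_force: [0.5, -0.3, -4.4]
gripper_width: 0.175
gripper_force: 30.0
```

```bash
python3 - <<'E'
from h import *
a=r.capture("scene");b=r.capture("side");cv2.imwrite("pics/s5.png",a);cv2.imwrite("pics/t5.png",b)
s=r.sense();R=s["ee_rot"];print(s["tcp_pos"],np.degrees(np.arctan2(R[1,1],R[0,1])),s["joints"])
p=s["tcp_pos"].copy()
o=np.zeros((400,795,3),np.uint8)
for i,(n,im) in enumerate([("scene",a),("side",b)]):
  t=proj(n,(p[0],p[1],p[2]-.134));g=proj(n,(.499,-.2003,.103));print(n,t,g)
  x,y=g.astype(int);print(x,y)
  o[:,i*400:i*400+395]=cv2.resize(im[y-32:y+18,x-25:x+25],(395,400),interpolation=2)
cv2.imwrite("pics/i.png",o)
E
```

```text
[ 0.49895552 -0.20090058  0.2575018 ] 114.96390685481549 [-4.64239635e+00  1.28606893e+01 -1.03737104e+01  1.25373113e-02
 -6.67182936e+01 -6.03986371e+01]
scene [206.29217224 182.7956419 ] [207.38700539 189.10719679]
207 189
side [253.98381342 275.80123419] [254.14544797 281.94691255]
254 281
```

View pics/i.png

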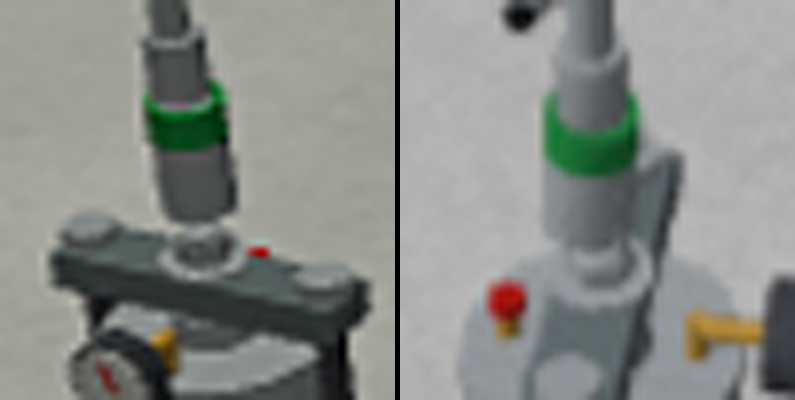

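```bash
python3 - <<'E'
from h import *
def band(fn,u,v):
  im=cv2.imread(fn).astype(int);x,y=int(u),int(v);w=im[y-14:y+15,x-12:x+13]
  m=np.clip(w[...,1]-np.maximum(w[...,0],w[...,2])-15,0,40).astype(float)
  ys,xs=np.mgrid[y-14:y+15,x-12:x+13];return (m*xs).sum()/m.sum(),(m*ys).sum()/m.sum(),m.sum()
for n,f0,f1 in(("scene","s3","s5"),("side","t3","t5")):
  e0=proj(n,(.5493,.1709,.052));e1=proj(n,(.499,-.2008,.1605))
  print(n,"block",e0,band(f"pics/{f0}.png",*e0),"held",e1,band(f"pics/{f1}.png",*e1))
# side flange: columns profile
b=cv2.cvtColor(cv2.imread("pics/t5.png"),6)
for v in range(260,290,2):print(v,*b[v,240:270])
E
```

```text
scene block [336.07028554 219.00486619] (np.float64(336.101872246696), np.float64(218.91519823788545), np.float64(1816.0)) held [204.65904006 171.12286261] (np.float64(205.4683870967742), np.float64(171.68645161290323), np.float64(1550.0))
side block [256.32050571 211.79627258] (np.float64(255.16814946619218), np.float64(213.05871886120997), np.float64(1124.0)) held [253.67638095 264.04081425] (np.float64(252.30588235294118), np.float64(266.44747899159665), np.float64(2380.0))
260 178 178 175 176 175 174 172 162 132 128 127 119 110 100 91 85 77 81 140 170 174 176 177 177 176 175 175 173 174 176
262 175 175 175 175 174 177 175 123 108 126 127 118 109 97 89 82 77 76 88 154 175 176 174 174 175 175 175 173 177 174
264 179 177 178 177 176 175 177 115 88 98 115 114 105 91 87 85 80 90 80 136 169 176 175 175 176 177 176 176 175 173
266 177 177 178 178 180 178 178 115 84 85 82 79 82 80 79 74 67 59 48 113 147 164 176 178 177 179 179 176 175 174
268 176 179 182 178 178 177 176 125 90 85 80 73 69 65 59 51 50 50 62 130 145 135 118 111 127 174 181 179 176 175
270 174 174 177 181 181 179 179 147 13
[... 433 characters left out ...]
7 180 178 179 160 141 135 120 113 106 96 91 88 93 90 104 100 100 72 69 166 179 180 180 177 179 178
280 180 181 180 178 180 180 177 172 162 148 133 142 126 117 119 131 123 93 110 140 117 66 105 165 181 183 181 178 179 177
282 180 179 175 166 155 154 152 156 152 149 139 141 139 137 127 119 114 89 105 143 149 90 138 151 153 156 161 162 174 178
284 152 126 105 112 123 148 154 146 148 152 152 143 117 102 99 98 104 130 148 151 123 112 146 152 151 148 149 151 150 161
286 101 64 64 66 63 138 149 130 118 126 144 148 155 153 151 153 153 137 122 89 70 142 151 152 152 151 151 152 151 151
288 124 81 52 51 100 146 140 116 104 103 102 103 104 107 102 100 102 99 83 56 105 144 150 150 150 143 140 142 140 138
```

>>> drive_tool(steps=[0, 0, 0, -0.001, 0, 0.002, 0, 0, 0, 0, -0.0009, 0, 0.002, 0, 0, 0, 0, 0, 0, 0.001, 0, 0, 0, 0, 0, 0, 0, 0])

```text
time_s: 12.87
tcp_pos: [0.5002, -0.2003, 0.2516]
ee_rot: [[-0.907, -0.422, -0.001], [-0.422, 0.907, 0.0], [0.001, 0.001, -1.0]]
wrist_force: [0.4, -0.6, -4.2]
gripper_width: 0.178
gripper_force: 30.0
```

```bash
python3 - <<'E'
from h import *
a=r.capture("scene");b=r.capture("side");cv2.imwrite("pics/s6.png",a);cv2.imwrite("pics/t6.png",b)
s=r.sense();print(s["tcp_pos"])
p=s["tcp_pos"]
o=np.zeros((600,795,3),np.uint8)
for i,(n,im) in enumerate([("scene",a),("side",b)]):
  for z in(.103,.111,.124):print(n,z,proj(n,(p[0],p[1],z)))
  x,y=proj(n,(p[0],p[1],.112)).astype(int);print(x-13,y-24)
  o[:,i*400:i*400+395]=cv2.resize(im[y-24:y+15,x-13:x+13],(395,600),interpolation=2)
cv2.imwrite("pics/j.png",o)
E
```

```text
[ 0.50030016 -0.20042113  0.25197037]
scene 0.103 [207.22272189 189.32259633]
scene 0.111 [206.87464809 186.87844586]
scene 0.124 [206.30335006 182.86683007]
193 162
side 0.103 [254.68396836 281.92506245]
side 0.111 [254.61904243 279.47632074]
side 0.124 [254.51243246 275.45542652]
241 255
```

View pics/j.png

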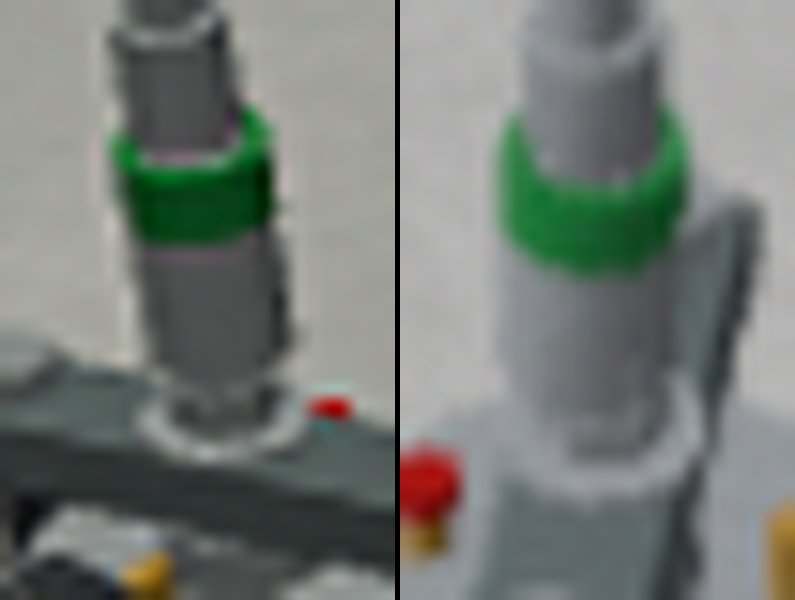

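The flange sits about 1 mm further +x and 0.5 mm −y than the socket; I'll correct that and lower gently.

>>> drive_tool(steps=[0, 0, 0, -0.0007, -0.0008, 0.001, 0, 0, 0, 0, 0, 0, 0.001, 0, 0, 0, 0, 0, 0, 0.001, 0, 0, 0, 0, 0, 0, 0.001, 0, 0, 0, 0, 0, 0, 0.001, 0, 0, 0, 0, 0, 0, 0.0, 0])

```text
time_s: 13.47
tcp_pos: [0.5011, -0.2009, 0.2469]
ee_rot: [[-0.907, -0.422, -0.0], [-0.422, 0.907, -0.0], [0.0, 0.0, -1.0]]
wrist_force: [-0.3, 0.3, -4.6]
gripper_width: 0.173
gripper_force: 30.0
```

>>> drive_tool(steps=[0, 0, 0, 0, 0, 0.001, 0, 0, 0, 0, 0, 0, 0.001, 0, 0, 0, 0, 0, 0, 0, 0])

```text
time_s: 13.72
tcp_pos: [0.5011, -0.2008, 0.2447]
ee_rot: [[-0.907, -0.422, -0.0], [-0.422, 0.907, 0.0], [0.0, 0.0, -1.0]]
wrist_force: [-0.9, 0.3, -4.7]
gripper_width: 0.175
gripper_force: 30.0
```

>>> drive_tool(steps=[0, 0, 0, 0, 0, 0.001, 0, 0, 0, 0, 0, 0, 0.001, 0, 0, 0, 0, 0, 0, 0.001, 0, 0, 0, 0, 0, 0, 0, 0])

```text
time_s: 14.05
tcp_pos: [0.5011, -0.2008, 0.2417]
ee_rot: [[-0.907, -0.422, -0.001], [-0.422, 0.907, 0.0], [0.0, 0.0, -1.0]]
wrist_force: [0.0, -0.1, -5.0]
gripper_width: 0.177
gripper_force: 30.0
```

>>> drive_tool(steps=[0, 0, 0, 0, 0, 0.001, 0, 0, 0, 0, 0, 0, 0.001, 0, 0, 0, 0, 0, 0, 0.001, 0, 0, 0, 0, 0, 0, 0, 0])

```text
time_s: 14.38
tcp_pos: [0.5011, -0.2008, 0.2388]
ee_rot: [[-0.907, -0.422, -0.001], [-0.422, 0.907, 0.0], [0.0, 0.0, -1.0]]
wrist_force: [-0.0, 0.3, -4.7]
gripper_width: 0.174
gripper_force: 30.0
```

Sliding on freely. Last millimetre to the flange.

>>> drive_tool(steps=[0, 0, 0, 0, 0, 0.001, 0, 0, 0, 0, 0, 0, 0.0005, 0, 0, 0, 0, 0, 0, 0, 0])

```text
time_s: 14.63
tcp_pos: [0.5013, -0.2009, 0.2377]
ee_rot: [[-0.907, -0.422, 0.0], [-0.422, 0.907, -0.0], [-0.0, -0.0, -1.0]]
wrist_force: [-0.3, -0.3, -2.7]
gripper_width: 0.173
gripper_force: 30.0
```

>>> drive_tool(steps=[0, 0, 0, 0, 0, 0.0005, 0, 0, 0, 0, 0, 0, 0.0005, 0, 0, 0, 0, 0, 0, 0, 0])

```text
time_s: 14.88
tcp_pos: [0.5017, -0.2011, 0.2375]
ee_rot: [[-0.906, -0.422, 0.002], [-0.422, 0.906, -0.001], [-0.001, -0.001, -1.0]]
wrist_force: [-0.5, 0.3, 0.0]
gripper_width: 0.173
gripper_force: 30.0
```

>>> drive_tool(steps=[0, 0, 0.05, 0, 0, 0, 0, 0, 0, 0.06, 0, 0, 0, 0, 0, 0, 0.06, 0, 0, 0, 0, 0, 0, 0.06, 0, 0, 0, 0, 0, 0, 0.06, 0, 0, 0, 0, 0, 0, 0.06, 0, 0, 0, 0, 0, 0, 0.05, 0, 0, 0, 0, 0, 0, 0, 0, 0, 0, 0])

```text
time_s: 15.55
tcp_pos: [0.5016, -0.2012, 0.2374]
ee_rot: [[-0.999, -0.035, 0.001], [-0.035, 0.999, -0.001], [-0.001, -0.001, -1.0]]
wrist_force: [-0.3, -0.2, 0.3]
gripper_width: 0.176
gripper_force: 30.0
```

```bash
cat > q.py <<'E'
from h import *
s=r.sense();R=s["ee_rot"];print(s["time_s"],s["tcp_pos"].round(4),"yaw",np.degrees(np.arctan2(R[1,1],R[0,1])),s["wrist_force"].round(2),s["moment"].round(3),s["joints"][5])
E
python3 q.py
```

```text
15.55 [ 0.5016 -0.2012  0.2374] yaw 92.0255663680189 [-0.26 -0.25  0.27] [-0.186  0.232 -0.007] -83.36843984923965
```

>>> drive_tool(steps=[0, 0, 0.06, 0, 0, 0, 0, 0, 0, 0.06, 0, 0, 0, 0, 0, 0, 0.06, 0, 0, 0, 0])

```text
time_s: 15.8
tcp_pos: [0.5015, -0.2013, 0.2374]
ee_rot: [[-0.989, 0.145, 0.001], [0.145, 0.989, -0.001], [-0.001, -0.001, -1.0]]
wrist_force: [-1.1, -0.9, 0.7]
gripper_width: 0.17
gripper_force: 30.0
```

```bash
python3 q.py
```

```text
15.8 [ 0.5015 -0.2013  0.2374] yaw 81.68406439042757 [-1.11 -0.92  0.74] [-0.413  0.332  0.049] -93.71313953873862
```

>>> drive_tool(steps=[0, 0, 0.06, 0, 0, 0, 0, 0, 0, 0.06, 0, 0, 0, 0, 0, 0, 0.03, 0, 0, 0, 0])

```text
time_s: 16.05
tcp_pos: [0.5013, -0.2013, 0.2374]
ee_rot: [[-0.957, 0.29, 0.0], [0.29, 0.957, -0.001], [-0.001, -0.001, -1.0]]
wrist_force: [-1.8, -0.8, 1.4]
gripper_width: 0.172
gripper_force: 30.0
```

```bash
python3 q.py
```

```text
16.05 [ 0.5013 -0.2013  0.2374] yaw 73.11509119703994 [-1.79 -0.83  1.43] [-0.501  0.438  0.052] -102.282395894782
```

>>> drive_tool(steps=[0, 0, 0.05, 0, 0, 0, 0, 0, 0, 0.05, 0, 0, 0, 0, 0, 0, 0.03, 0, 0, 0, 0])

```text
time_s: 16.3
tcp_pos: [0.5012, -0.2014, 0.2374]
ee_rot: [[-0.911, 0.412, 0.0], [0.412, 0.911, -0.001], [-0.001, -0.001, -1.0]]
wrist_force: [-1.4, -0.9, 0.5]
gripper_width: 0.174
gripper_force: 30.0
```

```bash
python3 q.py
```

```text
16.3 [ 0.5012 -0.2014  0.2374] yaw 65.68228268247906 [-1.38 -0.95  0.49] [-0.513  0.529  0.071] -109.71421950231854
```

>>> drive_tool(steps=[0, 0, 0.05, 0, 0, 0, 0, 0, 0, 0.03, 0, 0, 0, 0])

```text
time_s: 16.47
tcp_pos: [0.5011, -0.2015, 0.2374]
ee_rot: [[-0.875, 0.483, -0.0], [0.483, 0.875, -0.001], [-0.001, -0.001, -1.0]]
wrist_force: [-1.4, -1.7, 0.4]
gripper_width: 0.175
gripper_force: 30.0
```

```bash
python3 q.py
```

```text
16.4667 [ 0.5011 -0.2015  0.2374] yaw 61.10375569027808 [-1.42 -1.66  0.36] [-0.543  0.643  0.066] -114.29298474269808
```

>>> drive_tool(steps=[0, 0, 0.04, 0, 0, 0, 0, 0, 0, 0.03, 0, 0, 0, 0])

```text
time_s: 16.63
tcp_pos: [0.501, -0.2014, 0.2374]
ee_rot: [[-0.84, 0.543, -0.0], [0.543, 0.84, -0.001], [-0.0, -0.001, -1.0]]
wrist_force: [-1.6, -0.4, 1.6]
gripper_width: 0.176
gripper_force: 30.0
```

```bash
python3 q.py
```

```text
16.6333 [ 0.501  -0.2014  0.2374] yaw 57.11670849215605 [-1.57 -0.39  1.64] [-0.483  0.655  0.094] -118.2769881606697
```

>>> drive_tool(steps=[0, 0, 0.04, 0, 0, 0, 0, 0, 0, 0.03, 0, 0, 0, 0])

```text
time_s: 16.8
tcp_pos: [0.5009, -0.2014, 0.2373]
ee_rot: [[-0.8, 0.6, -0.001], [0.6, 0.8, -0.001], [-0.0, -0.002, -1.0]]
wrist_force: [-1.5, 0.0, 2.0]
gripper_width: 0.175
gripper_force: 30.2
```

```bash
python3 q.py
```

```text
16.8 [ 0.5009 -0.2014  0.2373] yaw 53.14037203331688 [-1.49  0.03  2.05] [-0.472  0.702  0.298] -122.26044532932818
```

>>> drive_tool(steps=[0, 0, 0.03, 0, 0, 0, 0, 0, 0, 0.02, 0, 0, 0, 0, 0, 0, 0, 0, 0, 0, 0])

```text
time_s: 17.05
tcp_pos: [0.501, -0.2013, 0.2373]
ee_rot: [[-0.77, 0.639, -0.0], [0.639, 0.77, -0.001], [-0.001, -0.001, -1.0]]
wrist_force: [-2.3, -0.7, 2.1]
gripper_width: 0.171
gripper_force: 30.3
```

```bash
python3 q.py
```

```text
17.05 [ 0.501  -0.2013  0.2373] yaw 50.31359019219878 [-2.33 -0.71  2.09] [-0.539  0.86   0.354] -125.0842644901592
```

>>> drive_tool(steps=[0, 0, -0.04, 0, 0, -0.0005, 0, 0, 0, -0.02, 0, 0, -0.0005, 0, 0, 0, 0, 0, 0, 0, 0])

```text
time_s: 17.3
tcp_pos: [0.5009, -0.201, 0.2374]
ee_rot: [[-0.806, 0.592, -0.001], [0.592, 0.806, -0.0], [0.001, -0.001, -1.0]]
wrist_force: [-2.1, -1.8, -0.2]
gripper_width: 0.171
gripper_force: 30.0
```

```bash
python3 q.py
```

```text
17.3 [ 0.5009 -0.201   0.2374] yaw 53.690051660989624 [-2.13 -1.84 -0.16] [-0.702  0.722  0.086] -121.67785465806486
```

>>> drive_tool(steps=[0, 0, 0, 0, 0, 0, 0.2, 0, 0, 0, 0, 0, 0, 0.25, 0, 0, 0, 0, 0, 0, 0.3, 0, 0, 0, 0, 0, 0, 0.5, 0, 0, 0, 0, 0, 0, 0.6, 0, 0, 0, 0, 0, 0, 0.7, 0, 0, 0, 0, 0, 0, 0.7, 0, 0, 0, 0, 0, 0, 0.7, 0, 0, 0, 0, 0, 0, 0.7])

```text
time_s: 18.05
tcp_pos: [0.5013, -0.2008, 0.2375]
ee_rot: [[-0.806, 0.593, 0.0], [0.593, 0.806, 0.0], [-0.0, 0.0, -1.0]]
wrist_force: [-0.1, -0.6, 1.4]
gripper_width: 0.654
gripper_force: 0.0
```

```bash
python3 q.py
```

```text
18.05 [ 0.5013 -0.2008  0.2375] yaw 53.66018711644442 [-0.07 -0.6   1.36] [-0.107 -0.02  -0.062] -121.71716301527897
```

>>> drive_tool(steps=[0, 0, 0, 0, 0, -0.005, 0.75, 0, 0, 0, 0, 0, -0.01, 0.75, 0, 0, 0, 0, 0, -0.015, 0.75, 0, 0, 0, 0, 0, -0.02, 0.75, 0, 0, 0, 0, 0, -0.02, 0.75, 0, 0, 0, 0, 0, -0.02, 0.75, 0, 0, 0, 0, 0, -0.01, 0.75, 0, 0, 0, 0, 0, 0, 0.75, 0, 0, 0, 0, 0, 0, 0.75])

```text
time_s: 18.8
tcp_pos: [0.5012, -0.2007, 0.3377]
ee_rot: [[-0.805, 0.593, 0.001], [0.593, 0.805, 0.001], [-0.0, 0.001, -1.0]]
wrist_force: [0.3, 0.3, -1.2]
gripper_width: 0.748
gripper_force: 0.0
```

```bash
python3 q.py; python3 - <<'E'
from h import *
def band(im,u,v):
  x,y=int(u),int(v);w=im.astype(int)[y-14:y+15,x-12:x+13]
  m=np.clip(w[...,1]-np.maximum(w[...,0],w[...,2])-15,0,40).astype(float)
  ys,xs=np.mgrid[y-14:y+15,x-12:x+13];return (m*xs).sum()/m.sum(),(m*ys).sum()/m.sum()
for n,f in(("scene","s6"),("side","t6")):
  im=r.capture(n);cv2.imwrite(f"pics/{n}_end.png",im)
  old=cv2.imread(f"pics/{f}.png")
  e0=proj(n,(.5003,-.2004,.1555));e1=proj(n,(.5013,-.2009,.1405))
  print(n,"bias held",np.array(band(old,*e0))-e0,"bias now",np.array(band(im,*e1))-e1)
  # bar: black end balls near expected bar ends (yaw = tool yaw-90)
  for sgn in(1,-1):
    a=np.radians(53.66-90)
    for da in(0,):
      p=proj(n,(.5013+sgn*.060*np.cos(a),-.2009+sgn*.060*np.sin(a),.2375))
      x,y=p.astype(int);g=cv2.cvtColor(im,6)[y-8:y+9,x-8:x+9];m=(g<50).astype(float)
      ys,xs=np.mgrid[y-8:y+9,x-8:x+9];print("ball exp",p.round(1),"got",((m*xs).sum()/max(m.sum(),1)).round(1),((m*ys).sum()/max(m.sum(),1)).round(1),m.sum())
E
```

```text
18.8 [ 0.5012 -0.2007  0.3377] yaw 53.65439469890073 [ 0.25  0.3  -1.17] [-0.09  -0.009 -0.   ] -121.71471600022333
scene bias held [0.75781887 0.70036037] bias now [0.63293591 0.04626148]
ball exp [182.1 152.6] got 184.7 151.8 26.0
ball exp [218.1 139.3] got 217.9 138.3 11.0
side bias held [-1.51310808  2.55028673] bias now [-1.55811628  2.09010717]
ball exp [277.5 245.8] got 274.4 242.1 42.0
ball exp [231.4 230.7] got 229.8 231.9 11.0
```

```bash
python3 -c "
from station import r
print(r.finish_job())"
```

```text
the job is handed in; nothing more can be done
None
```

I handed the job in after about 19 s of the 72 s: the green socket is clicked on the T-handle and down on the screw flange, the screw was turned clockwise to a firm stop, and the T-handle stands upright and let go. The final state was checked only by measuring the last camera frames, and the station gave no verdict.

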